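# Hold a guillotine exhaust valve at half travel with a pin punch

## Robot

A 6-joint arm with a two-finger parallel gripper is mounted at the origin on the work surface. World frame = base frame: x ahead of the robot, y to its left, z up, the work surface at z = 0. Lengths are in m, angles in rad, forces in N, time in s.
With the tool pointing down it reaches from about 0.35 to 0.95 m from the base axis. Payload 17.4 kg.
Tool frame: the origin (TCP) lies at the very end of the fingers, on their centre line; the grasp point (between the pads) lies 19 mm behind it; z points along the fingers, x is the direction in which the jaws open and shut, and the axes are right-handed (so a half turn about z gives the same grasp; the last joint's range is limited). The gripper opens to 93 mm and grips with 3 to 60 N. Pads are 15 mm wide; open, the fingers measure 128 mm over their backs; the gripper's body (75 mm by 188 mm) begins 65 mm behind the grasp point.
Start: joints at [-1.164, 0.116, 1.442, -0, 1.584, -0.038], TCP at [0.29, -0.609, 0.219] pointing down, gripper open.
Joint ranges: [-2.83, 2.83], [-0.83, 2.19], [0.07, 2.5], [-1.14, 4.28], [0.01, 3], [-2.97, 2.97]. Speed limits (rad/s): [1.89, 1.89, 2.22, 3.14, 3.14, 3.14].

## Interface

Orientations are given as [roll, pitch, yaw] about the fixed x, y, z axes, in that order (R = Rz(yaw) Ry(pitch) Rx(roll)).
In Python, from bench import state, grab_frame, camera_params, hand_in gives the robot as it stands.
- The arm moves only by the tool carry_out, never from a script. Its argument "moves" is text: rows parted by semicolons, each of 7 numbers parted by spaces: the opening, from -1 (shut) to 1 (fully open), so that 0 is half open, then the shift along the tool's x, y, z in m, then the turn, a rotation vector about the tool's x, y, z in rad. A call has exactly 10 rows; each row shifts and turns the commanded pose from where the row before left it, along the tool's axes as they then stand; what a row does not reach is not made up. A row lasts 1/10 s, in which the tool goes at most 50 mm and 8.59 degrees, less where a joint would pass 70% of its speed; a pose out of reach is approached as far as the arm can. A call is refused whole if a number of a shift passes 0.05 or a number of a turn 0.15, either way. A call with a gripper value outside its range is refused whole. The fingers move at their own pace and stop on an object; the grip force is fixed at half the most. Time passes only in rows, so rows that do not move let the fingers close, or fill a call up. It gives the time, the measured TCP pose, the force and the opening at its end, in the units of the state.
- state(): the state, without advancing time (a new reading comes with each control period).
- grab_frame(name): name is "scene" or "side" or "wrist"; returns the picture (480x640x3 uint8, red, green, blue); there is no depth.
- camera_params(name): a dict with "fovy" (degrees; the focal length in pixels is half the picture's height over the tangent of half this angle, whatever the lens; pixels are square), "cx", "cy" (the principal point, pixels), "k1" (the pictures are not rectified: a ray, as slopes to the right and down, at radius r is drawn at 1 + k1 r^2 times it, then the intrinsics apply), "pose" (4x4, takes a point from camera to world coordinates); the wrist camera has in their place "mount" (4x4, takes a point from camera to tool coordinates, whose origin is the TCP and whose axes are the tool frame's). Camera axes: x right, y up, looking along -z (the intrinsics and any distortion apply to the point x, -y, -z); pixel columns grow to the right and rows downward; lengths in m; the calibration is good to about 2 mm. A picture is of the moment at which its call begins: read the wrist's pose just before it. camera_params takes no time and is no camera call.
- hand_in(): hands the job in, once; it reports no verdict.
The state is a dict: "t": time; "joint_positions": joint angles; "qd": joint speeds; "effort": joint torques, N m; "tool_pos": TCP position; "orientation": TCP orientation; "force": force on the tool from outside, world axes, zero at the start; "torque": the same for the moment, N m; "grip_width": finger opening in m.
Only numpy, scipy, OpenCV 4.12 (cv2) and the standard library are available. Lean on these libraries where they do the work, as an engineer would, in place of code of your own. Each camera call takes 0.05 s, during which the arm holds its last target. There are 200 camera calls.

## Task

Take the long pin punch, the tallest of the three tools standing in the wooden stand, and slide its thin end down the guide hole on top of the exhaust valve. Press the sprung shutter down to half of its travel, so that it covers half of the port, never driving it down to its bottom stop, and finish while still gripping the punch and holding the shutter there. Leave the other tools and the parts on the bench where they are.

Things in the scene. Friction and masses are not known exactly. Their poses are not given: they have to be found in the camera images.
- punch_mid (a point): Half-way up the long pin punch, on its axis. Steel, round, 150 mm long, loose, about 160 g: a thin shank 10 mm in diameter from the tip up to 77 mm (last 3 mm of the tip bevelled to 6.6 mm), then a thicker grip 16 mm in diameter from 81 mm up to the top at 150 mm. It starts upright in one of the stand's three holes, thin end down; z is along the punch, towards the thick end. This point is 75 mm above the tip and 75 mm below the top.
- punch: The same pin punch; origin at the centre of its tip (the end of the thin shank), z along the punch towards the thick end.
- punch_tip (a point): The centre of the flat tip of the pin punch's thin end.
- stand: Wooden tool stand, a fixed block 50 mm (its x) by 205 mm (its y) by 60 mm high; origin at the centre of its underside. Three round holes 11.5 mm wide and 50 mm deep along its y axis at -75, 0 and +75 mm, one tool in each, in any order; tool tips rest 10 mm above the bench.
- centre_punch_mid (a point): Half-way up the short centre punch, steel, 110 mm long, grip 18 mm in diameter, standing in the stand; not to be used.
- drift_mid (a point): Half-way up the headed drift, steel, 124 mm long with a mushroom head 26 mm in diameter at its top, standing in the stand; not to be used.
- valve: Exhaust valve of aluminium, fixed: base plate 120 by 120 by 12 mm, on it a block 50 mm (its x) by 90 mm (its y, 104 mm over the fins) reaching 104 mm above the bench, and on the block a square guide boss 34 by 34 mm reaching 142 mm above the bench. A window-like port, 44 mm wide and 36 mm high, runs through the block along its x axis between 22 and 58 mm above the bench. Origin at the centre of the underside of the base plate, z up.
- guide_mouth (a point): Centre of the mouth of the round guide hole in the top of the boss, 142 mm above the bench. The hole is vertical, 13 mm in diameter with a bevelled rim. The push pad on the shutter's stem waits inside it, 20 mm below the mouth when the shutter is up.
- shutter (a joint): Travel of the shutter, m: 0 = fully up (port open, where its spring holds it), 0.036 = bottom stop (port covered). Half travel is 0.018: the pad is then 38 mm below the mouth. The spring pushes up with about 4 N at 0, 9.4 N at half travel and 15 N at the bottom, and lifts the shutter and punch again if let go.
- shutter_edge (a point): Middle of the lower edge of the shutter, a dark steel blade 43 mm wide and 6 mm thick that comes down across the port; 58 mm above the bench when fully up, 40 mm at half travel, 22 mm at the bottom.
- pressure_plate: Bronze clutch pressure plate, a disc 130 mm across and 27 mm high, lying loose; origin under its centre. To be left alone.
- wrench_case: Yellow plastic torque wrench case, 380 by 85 by 53 mm, lying loose at the right; origin under its centre. To be left alone.
- adjuster: Rusty rear axle adjuster block, 30 by 55 by 22 mm with a bolt out of one end, lying near the valve; origin under the block's centre. To be left alone.
- loose_socket: Chrome socket, 25 mm across and 32 mm high, standing loose near the stand; origin under its centre. To be left alone.
- spanner: Steel spanner lying loose at the left. To be left alone.
- grease_tin: Steel tin, 72 mm across and 75 mm high, loose at the back. To be left alone.
Mind the look-alikes: they are no part of the job. Of the things shaped like the valve, the aluminium one is meant. What is shaped like the punch but orange is not meant.

How it is judged:
By the outcome, as a careful person would: the job done as asked, in the order asked, and still so for the second after the job is handed in, while the arm keeps its last pose, push and grip.
It also fails if it takes over 42 s, if anything falls off the work surface, if the arm or the gripper's body presses on something with over 40 N, if the wrist force passes 120 N, or if a joint passes its speed limit or range.

## Working session

There is one attempt and no reset: what is moved stays moved. The work goes in short steps, Python scripts to look and compute and a tool call to move; the robot and the scene stay as the last step left them, time stands still between calls to the robot, and variables do not carry over. Pictures are saved under pics/ and viewed, about 8 in all and at most 12, crops included, and the job is handed in when it is done.

Besides the shell and the picture viewer there is one more tool, called after ">>>" in YAML: its name, and indented under it one key for each argument. carry_out: Moves the arm, as the interface text tells. Its arguments: {"type":"object","properties":{"moves":{"type":"string"}},"required":["moves"]}

```bash
mkdir -p pics; ls; cat > h.py <<'E'
import numpy as np,cv2
from bench import state,grab_frame,camera_params,hand_in
from scipy.spatial.transform import Rotation as R
def T_tool(s):
    T=np.eye(4);T[:3,:3]=R.from_euler('xyz',s['orientation']).as_matrix();T[:3,3]=s['tool_pos'];return T
def cam(name,s=None):
    p=camera_params(name)
    P=np.array(p['pose']) if 'pose' in p else T_tool(s)@np.array(p['mount'])
    f=240/np.tan(np.radians(p['fovy'])/2)
    return P,f,p['cx'],p['cy'],p['k1']
def ray(c,u,v):
    P,f,cx,cy,k=c
    d=np.array([(u-cx)/f,(v-cy)/f]);x=d.copy()
    for _ in range(30): x=d/(1+k*(x@x))
    r=P[:3,:3]@np.array([x[0],-x[1],-1.]);return P[:3,3],r/np.linalg.norm(r)
def proj(c,X):
    P,f,cx,cy,k=c
    q=P[:3,:3].T@(np.array(X)-P[:3,3]);x=np.array([q[0],-q[1]])/-q[2]
    x=x*(1+k*(x@x));return np.array([f*x[0]+cx,f*x[1]+cy])
def onplane(c,u,v,z):
    o,r=ray(c,u,v);return o+r*(z-o[2])/r[2]
def tri(rs):
    A=np.zeros((3,3));b=np.zeros(3)
    for o,r in rs:
        M=np.eye(3)-np.outer(r,r);A+=M;b+=M@o
    X=np.linalg.solve(A,b)
    return X,[np.linalg.norm((np.eye(3)-np.outer(r,r))@(X-o)) for o,r in rs]
def snap(name,fn):
    s=state();im=grab_frame(name);cv2.imwrite('pics/'+fn,im[:,:,::-1]);return im,s
E
python3 - <<'E'
from h import *
for n in('scene','side','wrist'):
    im,s=snap(n,n+'0.png');print(n,{k:np.round(v,3).tolist() for k,v in camera_params(n).items()})
print({k:np.round(v,3).tolist() for k,v in s.items()})
E
```

```text
pics
scene {'fovy': 44.767, 'cx': 339.737, 'cy': 242.636, 'k1': 0.011, 'pose': [[0.406, -0.794, 0.453, 1.193], [0.914, 0.349, -0.207, -0.314], [0.006, 0.498, 0.867, 1.258], [0.0, 0.0, 0.0, 1.0]]}
side {'fovy': 48.887, 'cx': 313.347, 'cy': 245.243, 'k1': -0.142, 'pose': [[-0.941, 0.226, -0.25, 0.278], [-0.337, -0.633, 0.697, 0.859], [-0.0, 0.74, 0.672, 0.943], [0.0, 0.0, 0.0, 1.0]]}
wrist {'fovy': 59.515, 'cx': 320.255, 'cy': 237.225, 'k1': -0.095, 'mount': [[1.0, 0.001, -0.0, 0.001], [0.001, -0.963, -0.268, -0.075], [-0.0, 0.268, -0.963, -0.166], [0.0, 0.0, 0.0, 1.0]]}
{'t': 0.1, 'joint_positions': [-1.164, 0.116, 1.442, 0.0, 1.584, -0.038], 'qd': [-0.001, 0.0, -0.003, -0.002, -0.002, -0.002], 'effort': [0.001, -72.289, -62.387, 0.078, 0.023, -0.0], 'tool_pos': [0.29, -0.609, 0.218], 'orientation': [-3.142, 0.001, -1.126], 'force': [0.421, 0.803, 0.36], 'torque': [-0.018, 0.04, -0.034], 'grip_width': 0.093}
```

View pics/scene0.png

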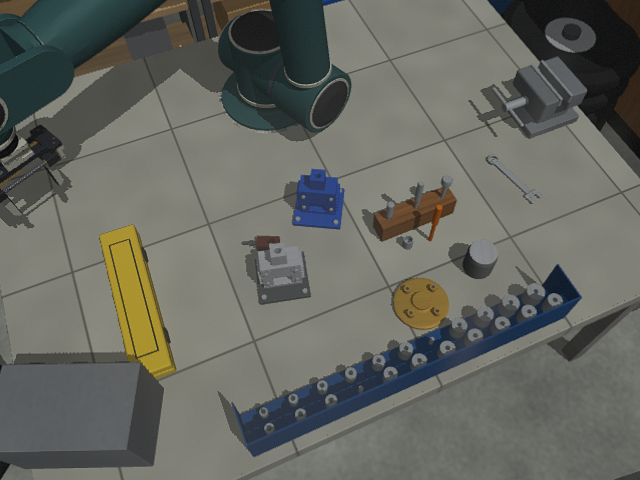

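View pics/side0.png

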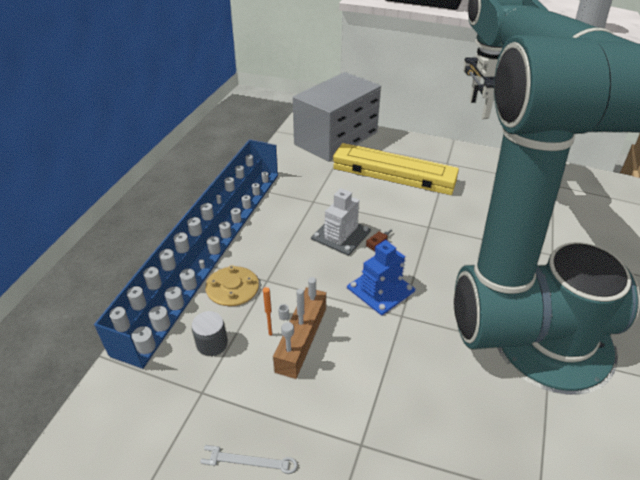

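The scene and side views show the aluminium valve at scene (278,270) and the stand at (415,213). The middle tool, with its top near (419,185), looks tallest. The orange decoy is at (435,222). Next I'll enlarge both views.

```bash
python3 - <<'E'
import cv2,numpy as np
a=cv2.imread('pics/scene0.png');b=cv2.imread('pics/side0.png')
def c(i,u,v,w,h,s):return cv2.resize(i[v:v+h,u:u+w],None,fx=s,fy=s,interpolation=cv2.INTER_CUBIC)
o=np.vstack([np.hstack([c(a,365,165,100,75,4),c(b,250,270,100,75,4)]),np.hstack([c(a,235,225,100,75,4),c(b,295,180,100,75,4)])])
cv2.imwrite('pics/crop1.png',o)
E
```

```text
(no output)
```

View pics/crop1.png

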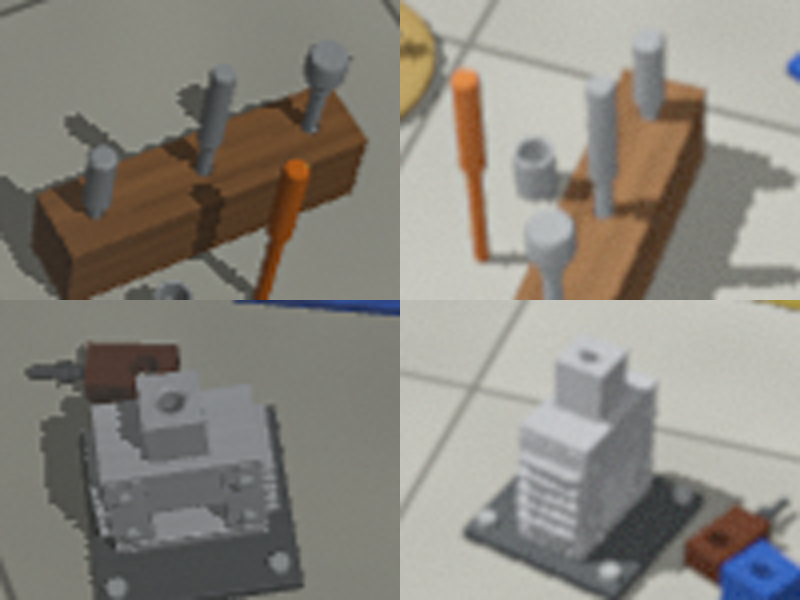

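The middle tool is the long, slim, stepped one, so it's the punch. The left one is the short centre punch and the right one the headed drift. Triangulating.

```bash
python3 - <<'E'
from h import *
a=cam('scene');b=cam('side')
def A(x,y,u,v):return u+x/4-.375,v+y/4-.375
for n,p,q in [('top',A(223,72,365,165),A(202,80,250,270)),('entry',A(204,172,365,165),A(205,214,250,270)),
 ('cp',A(103,155,365,165),A(248,38,250,270)),('drift',A(328,52,365,165),A(150,230,250,270)),
 ('mouth',A(172,101,235,225),A(190,55,295,180)),('orange',A(296,166,365,165),A(67,76,250,270))]:
    X,e=tri([ray(a,*p),ray(b,*q)]);print(n,X.round(4),np.round(e,4))
# boss corners on plane 0.142 : scene and side
for P in [(137,78),(197,72),(208,110),(148,116)]:
    print('boss sc',onplane(a,*A(*P,235,225),.142).round(4))
for P in [(180,36),(228,52),(208,74),(157,60)]:
    print('boss sd',onplane(b,*A(*P,295,180),.142).round(4))
E
```

```text
top [0.5493 0.1827 0.1613] [0.0001 0.0001]
entry [0.5495 0.1839 0.0564] [0.0005 0.0005]
cp [0.5505 0.1093 0.1204] [0.0007 0.0007]
drift [0.5464 0.2599 0.1336] [0.0013 0.0013]
mouth [ 0.5731 -0.1798  0.1428] [0.0002 0.0002]
orange [0.6185 0.1947 0.1514] [0.0003 0.0003]
boss sc [ 0.5511 -0.1922  0.142 ]
boss sc [ 0.5608 -0.1606  0.142 ]
boss sc [ 0.5856 -0.1638  0.142 ]
boss sc [ 0.5759 -0.1951  0.142 ]
boss sd [ 0.5857 -0.1979  0.142 ]
boss sd [ 0.5518 -0.1919  0.142 ]
boss sd [ 0.557  -0.1654  0.142 ]
boss sd [ 0.5916 -0.1685  0.142 ]
```

Measured heights agree with the text: 161, 120, 134 and 143 mm against 160, 120, 134 and 142. I'll turn to yaw 0 while lifting, then travel.

>>> carry_out:
  moves: "0 0 0 -0.004 0 0 -0.14; 0 0 0 -0.004 0 0 -0.14; 0 0 0 -0.004 0 0 -0.14; 0 0 0 -0.004 0 0 -0.14; 0 0 0 -0.004 0 0 -0.14; 0 0 0 -0.004 0 0 -0.14; 0 0 0 -0.004 0 0 -0.14; 0 0 0 -0.004 0 0 -0.14; 0 0.014 -0.044 0 0 0 -0.006; 0 0.014 -0.044 0 0 0 0"

```text
t: 1.15
tool_pos: [0.3185, -0.5207, 0.2497]
orientation: [-3.14, 0.001, -0.001]
force: [1.1, 0.0, 0.3]
grip_width: 0.0464
```

>>> carry_out:
  moves: "0 0.014 -0.044 0 0 0 0; 0 0.014 -0.044 0 0 0 0; 0 0.014 -0.044 0 0 0 0; 0 0.014 -0.044 0 0 0 0; 0 0.014 -0.044 0 0 0 0; 0 0.014 -0.044 0 0 0 0; 0 0.014 -0.044 0 0 0 0; 0 0.014 -0.044 0 0 0 0; 0 0.014 -0.044 0 0 0 0; 0 0.014 -0.044 0 0 0 0"

```text
t: 2.15
tool_pos: [0.4587, -0.0795, 0.2507]
orientation: [3.142, -0.0, -0.0]
force: [0.3, -0.6, -0.3]
grip_width: 0.0465
```

>>> carry_out:
  moves: "0 0.015 -0.0437 0 0 0 0; 0 0.015 -0.0437 0 0 0 0; 0 0.015 -0.0437 0 0 0 0; 0 0.015 -0.0437 0 0 0 0; 0 0.015 -0.0437 0 0 0 0; 0 0.015 -0.0437 0 0 0 0; 0 0 0 0 0 0 0; 0 0 0 0 0 0 0; 0 0 0 0 0 0 0; 0 0 0 0 0 0 0"

```text
t: 3.15
tool_pos: [0.5486, 0.1797, 0.2509]
orientation: [-3.142, -0.0, -0.001]
force: [0.5, -0.1, 0.2]
grip_width: 0.0467
```

```bash
python3 - <<'E'
from h import *
im,s=snap('wrist','w1.png');c=cam('wrist',s);print(s['tool_pos'])
o=im[:,:,::-1].copy()
for X in [(.5494,.183,.16),(.5494,.183,.06)]:
    p=proj(c,X);print(p);cv2.drawMarker(o,tuple(int(round(x)) for x in p),(0,0,255),0,10,1)
cv2.imwrite('pics/w1m.png',o)
E
```

```text
[0.54856304 0.1797085  0.25089719]
[320.87907035 235.89540164]
[320.58327132 205.13527853]
```

View pics/w1m.png

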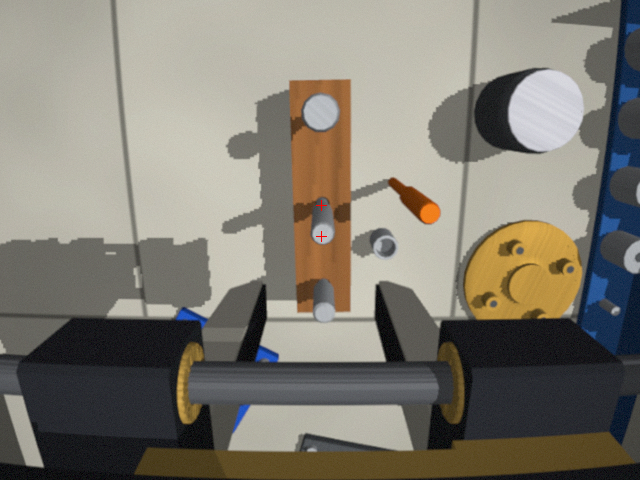

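The wrist view shows the punch top at (322,232), within about 2.5 mm of my estimate, and the jaws clear on both sides. Shift +1.5 mm in x and +5 mm in y, descend 145 mm, then close.

>>> carry_out:
  moves: "0 0.0015 -0.005 0.015 0 0 0; 0 0 0 0.02 0 0 0; 0 0 0 0.025 0 0 0; 0 0 0 0.025 0 0 0; 0 0 0 0.025 0 0 0; 0 0 0 0.02 0 0 0; 0 0 0 0.015 0 0 0; 0 0 0 0 0 0 0; 0 0 0 0 0 0 0; -0.6 0 0 0 0 0 0"

```text
t: 4.2
tool_pos: [0.5507, 0.1859, 0.1069]
orientation: [-3.141, -0.002, -0.0]
force: [-0.7, 0.2, 0.1]
grip_width: 0.042
```

>>> carry_out:
  moves: "-1 0 0 0 0 0 0; -1 0 0 0 0 0 0; -1 0 0 0 0 0 0; -1 0 0 0 0 0 0; -1 0 0 0 0 0 0; -1 0 0 0 0 0 0; -1 0 0 0 0 0 0; -1 0 0 0 0 0 0; -1 0 0 0 0 0 0; -1 0 0 0 0 0 0"

```text
t: 5.2
tool_pos: [0.5503, 0.1858, 0.1059]
orientation: [-3.141, -0.0, -0.0]
force: [1.0, 0.1, 5.1]
grip_width: 0.0158
```

>>> carry_out:
  moves: "-1 0 0 -0.01 0 0 0; -1 0 0 -0.02 0 0 0; -1 0 0 -0.02 0 0 0; -1 0 0 -0.025 0 0 0; -1 0 0 -0.025 0 0 0; -1 0 0 -0.025 0 0 0; -1 0 0 -0.025 0 0 0; -1 0 0 -0.02 0 0 0; -1 0 0 -0.01 0 0 0; -1 0 0 0 0 0 0"

```text
t: 6.2
tool_pos: [0.5504, 0.1858, 0.2868]
orientation: [-3.141, -0.001, -0.0]
force: [-0.4, -1.4, -1.6]
grip_width: 0.0152
```

>>> carry_out:
  moves: "-1 0.001 0.02 0 0 0 0; -1 0.003 0.04 0 0 0 0; -1 0.003 0.04 0 0 0 0; -1 0.003 0.045 0 0 0 0; -1 0.003 0.045 0 0 0 0; -1 0.003 0.045 0 0 0 0; -1 0.003 0.045 0 0 0 0; -1 0.002 0.04 0 0 0 0; -1 0.002 0.03 0 0 0 0; -1 0 0.015 0 0 0 0"

```text
t: 7.2
tool_pos: [0.5727, -0.1814, 0.2838]
orientation: [-3.141, 0.002, -0.002]
force: [1.0, -0.3, -2.2]
grip_width: 0.0156
```

>>> carry_out:
  moves: "-1 0 0 0 0 0 0; -1 0 0 0 0 0 0; -1 0 0 0 0 0 0; -1 0 0 0 0 0 0; -1 0 0 0 0 0 0; -1 0 0 0 0 0 0; -1 0 0 0 0 0 0; -1 0 0 0 0 0 0; -1 0 0 0 0 0 0; -1 0 0 0 0 0 0"

```text
t: 8.2
tool_pos: [0.5732, -0.1792, 0.2856]
orientation: [-3.142, 0.0, -0.0]
force: [-0.6, -0.4, -1.8]
grip_width: 0.0157
```

```bash
python3 - <<'E'
from h import *
ims={n:snap(n,n+'2.png') for n in('scene','side','wrist')}
s=ims['wrist'][1];print(s['tool_pos'],s['orientation'],s['force'],s['grip_width'])
t=np.array(s['tool_pos']);tip=t+[0,0,-.096]
def crop(n,w=66,h=100):
    c=cam(n,s);p=proj(c,tip);u,v=int(p[0]-w/2),int(p[1]-h*.4)
    print(n,'crop origin',u,v,'tip pred',p.round(1),'mouth',proj(c,(.5731,-.1798,.142)).round(1))
    return cv2.resize(ims[n][0][v:v+h,u:u+w,::-1],None,fx=6,fy=6,interpolation=cv2.INTER_CUBIC)
o=np.hstack([crop('scene'),crop('side')]);print(o.shape);cv2.imwrite('pics/crop2.png',o)
E
```

```text
[ 0.57318202 -0.1792598   0.28562865] [-3.14157098e+00  3.57517710e-05 -7.81449560e-05] [ 0.09710846  0.05460395 -0.87325006] 0.015648907531093874
scene crop origin 243 199 tip pred [276.1 239.1] mouth [277.7 250.1]
side crop origin 309 138 tip pred [342.8 178.2] mouth [342.2 193.6]
(600, 792, 3)
```

View pics/crop2.png

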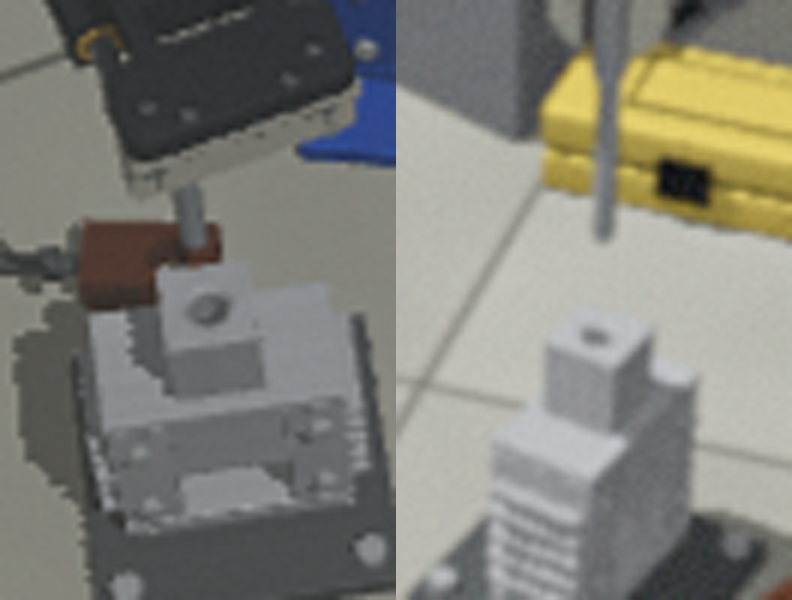

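View pics/wrist2.png

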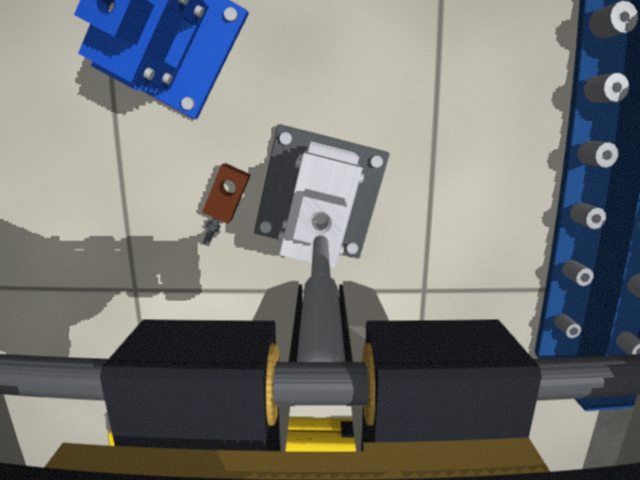

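Scene crop: tip at about (197,244), hole at (209,309). Side crop: tip at (207,239), hole at (200,336). Wrist: tip at about (320,240), hole at (320.5,221). Computing the offset.

```bash
python3 - <<'E'
from h import *
s=state();a=cam('scene');b=cam('side');w=cam('wrist',s)
A=lambda x,y,u,v:(u+x/6-.42,v+y/6-.42)
ts,td=A(197,244,243,199),A(207,239,309,138);ms,md=A(209,309,243,199),A(200,336,309,138)
t,e=tri([ray(a,*ts),ray(b,*td)]);m,e2=tri([ray(a,*ms),ray(b,*md)])
print('tip',t.round(4),np.round(e,4),'mouth',m.round(4),np.round(e2,4),'d',(m-t).round(4))
print('wrist mouth',onplane(w,320.5,221,.142).round(4),'wrist tip',onplane(w,320.5,240,.19).round(4))
E
```

```text
tip [ 0.5733 -0.1809  0.1909] [0.0003 0.0003] mouth [ 0.5734 -0.1801  0.1421] [0.0006 0.0006] d [ 0.0001  0.0008 -0.0488]
wrist mouth [ 0.5738 -0.1788  0.142 ] wrist tip [ 0.5737 -0.18    0.19  ]
```

Tip-to-hole offset is about 1 mm in y in both measurements. Correct it and descend into the bore.

>>> carry_out:
  moves: "-1 0 -0.001 0.005 0 0 0; -1 0 0 0.01 0 0 0; -1 0 0 0.01 0 0 0; -1 0 0 0.01 0 0 0; -1 0 0 0.005 0 0 0; -1 0 0 0.004 0 0 0; -1 0 0 0.003 0 0 0; -1 0 0 0.003 0 0 0; -1 0 0 0.003 0 0 0; -1 0 0 0 0 0 0"

```text
t: 9.35
tool_pos: [0.5731, -0.1782, 0.2323]
orientation: [-3.141, 0.0, -0.0]
force: [-0.3, 0.5, -1.3]
grip_width: 0.0157
```

```bash
python3 -c "
from bench import state
s=state();print(s['tool_pos'],s['force'],s['torque'],s['grip_width'])"
```

```text
[ 0.5731285  -0.17820756  0.23230089] [-0.29510866  0.5216631  -1.30774978] [-0.04796087 -0.06309121  0.02321422] 0.015723259968106567
```

The tip is about 5 mm below the rim with no contact force. Continue slowly.

>>> carry_out:
  moves: "-1 0 0 0.003 0 0 0; -1 0 0 0.003 0 0 0; -1 0 0 0.003 0 0 0; -1 0 0 0.002 0 0 0; -1 0 0 0.002 0 0 0; -1 0 0 0.001 0 0 0; -1 0 0 0.001 0 0 0; -1 0 0 0.001 0 0 0; -1 0 0 0 0 0 0; -1 0 0 0 0 0 0"

```text
t: 10.35
tool_pos: [0.5733, -0.1782, 0.217]
orientation: [3.141, -0.001, -0.0]
force: [-1.0, -0.3, 2.0]
grip_width: 0.0154
```

>>> carry_out:
  moves: "-1 0 0 0.001 0 0 0; -1 0 0 0.001 0 0 0; -1 0 0 0 0 0 0; -1 0 0 0 0 0 0; -1 0 0 0 0 0 0; -1 0 0 0 0 0 0; -1 0 0 0 0 0 0; -1 0 0 0 0 0 0; -1 0 0 0 0 0 0; -1 0 0 0 0 0 0"

```text
t: 11.35
tool_pos: [0.5732, -0.1782, 0.2147]
orientation: [3.142, -0.0, 0.0]
force: [-0.8, 0.2, 4.0]
grip_width: 0.0155
```

Contact came at TCP z of about 0.2175, as expected (pad at 0.122). Press on to about 0.1995.

>>> carry_out:
  moves: "-1 0 0 0.002 0 0 0; -1 0 0 0.002 0 0 0; -1 0 0 0.002 0 0 0; -1 0 0 0.002 0 0 0; -1 0 0 0.002 0 0 0; -1 0 0 0.002 0 0 0; -1 0 0 0.002 0 0 0; -1 0 0 0.001 0 0 0; -1 0 0 0 0 0 0; -1 0 0 0 0 0 0"

```text
t: 12.35
tool_pos: [0.5733, -0.1782, 0.1999]
orientation: [3.141, -0.0, 0.0]
force: [-0.6, 0.2, 7.5]
grip_width: 0.0155
```

>>> carry_out:
  moves: "-1 0 0 0 0 0 0; -1 0 0 0 0 0 0; -1 0 0 0 0 0 0; -1 0 0 0 0 0 0; -1 0 0 0 0 0 0; -1 0 0 0 0 0 0; -1 0 0 0 0 0 0; -1 0 0 0 0 0 0; -1 0 0 0 0 0 0; -1 0 0 0 0 0 0"

```text
t: 13.35
tool_pos: [0.5733, -0.1783, 0.2]
orientation: [3.141, -0.0, -0.0]
force: [-1.6, 0.6, 7.9]
grip_width: 0.0154
```

```bash
python3 - <<'E'
from h import *
ims={n:[snap(n,n+'3.png')[0] for _ in range(6)] for n in('scene','side')}
s=state();print(s['tool_pos'],s['orientation'],s['force'],s['grip_width'])
f=np.mean([state()['force'] for _ in range(5)],0);print(f)
o=[]
for n,(u,v) in {'scene':(243,225),'side':(309,150)}.items():
    m=np.mean(ims[n],0).astype(np.uint8)
    o.append(cv2.resize(m[v:v+85,u:u+66,::-1],None,fx=6,fy=6,interpolation=cv2.INTER_CUBIC))
cv2.imwrite('pics/crop3.png',np.hstack(o))
E
```

```text
[ 0.57327729 -0.17826857  0.19997012] [ 3.14136417e+00 -5.09682937e-04 -2.56201902e-05] [-0.71063686 -0.28447664  7.23987316] 0.015549493075109397
[-0.71063686 -0.28447664  7.23987316]
```

View pics/crop3.png

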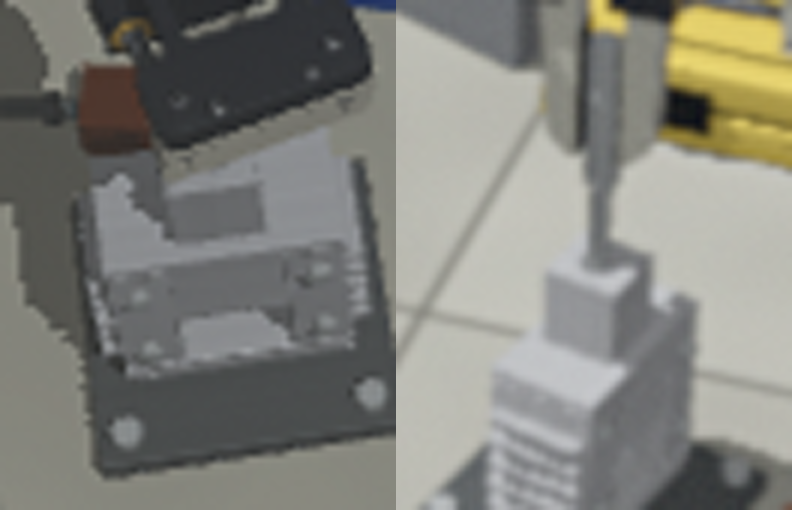

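The punch is in the guide, still gripped, and the neighbours look unmoved. For the travel, I'll check the punch's step height for slip and average the force.

```bash
python3 - <<'E'
from h import *
F=[];I=[];Z=[]
for _ in range(12):
    I.append(grab_frame('side').astype(float));s=state();F.append(s['force'][2]);Z.append(s['tool_pos'][2])
print('Fz',np.mean(F),np.std(F),'z',np.mean(Z),s['t'],s['grip_width'])
c=cam('side');m=np.mean(I,0)
for z in (.142,.181,.185,.195):print(z,proj(c,(.5733,-.1797,z)).round(1))
for v in range(168,194):print(v,m[v,335:352].mean(1).astype(int))
E
```

```text
Fz 7.57753490016082 0.46097815216528226 z 0.19995543247169859 14.55 0.01562813732496133
0.142 [342.1 193.6]
0.181 [342.7 181. ]
0.185 [342.7 179.7]
0.195 [342.9 176.4]
168 [131 133 133 118  70  65 100 112 118 113 108 111 129 132 132 132 125]
169 [132 133 132 117  67  63 100 112 115 112 106 109 128 132 132 133 126]
170 [131 132 133 119  68  64 101 113 115 112 104 107 127 133 133 132 125]
171 [130 130 132 118  68  64 100 113 114 113 105 109 129 133 133 134 129]
172 [138 132 131 117  69  70 100 113 115 112 108 116 130 132 133 135 132]
173 [157 137 130 113  68  75 102 112 114 111 107 117 131 132 130 130 131]
174 [179 157 134 113  87  99 105 112 115 107 101 116 130 130 130 134 157]
175 [190 178 155 139 131 128 111 110 114 105  98 113 129 132 137 152 174]
176 [191 189 185 182 174 142 111 110 112 106 100 114 133 148 165 179 188]
177 [190 191 192 192 180 135 107 109 113 108 108 127 156 174 186 191 192]
178 [191 190 192 193 180 136 106 111 112 108 114 150 184 191 192 191 190]
179 [191 191 192 192 182 146 112 111 111 107 117 156 189 193 191 190 190]
180 [192 191 192 192 186 159 128 118 113 111
[... 291 characters left out ...]
2 137 175 191 190 189 189 189 189]
185 [192 192 192 192 192 179 134 106 111 137 173 189 190 190 189 189 190]
186 [191 191 191 192 192 179 135 107 112 136 174 189 190 190 189 189 189]
187 [191 190 191 192 191 180 135 107 113 139 176 190 191 190 189 189 189]
188 [191 191 191 191 192 181 134 107 115 147 185 192 191 190 190 189 189]
189 [191 190 190 192 193 181 130 107 116 142 178 186 188 190 190 190 190]
190 [190 190 190 192 195 182 132 109 112 119 139 155 171 183 188 190 190]
191 [191 191 192 193 191 177 131 112 111 110 119 125 138 154 171 179 183]
192 [191 192 193 192 185 163 130 117 112 110 117 117 120 125 133 140 157]
193 [194 195 194 192 178 147 132 123 114 110 115 118 120 120 116 118 141]
```

```bash
python3 -c "
from bench import hand_in
print(hand_in())"
```

```text
the job is handed in; nothing more can be done
None
```

I took the long pin punch from the middle hole of the stand, slid its thin end down the aluminium valve's guide hole and pressed the shutter to about half travel. I handed in at about 14.5 s of the 42 s, with the arm still gripping the punch and holding the shutter down.

**Travel:** I worked it out three ways, against a target of 18 mm.
- **Tool height since grasping:** with the punch tip 10 mm above the bench in the stand, this gives about 17.9 mm.
- **First contact with the pad:** the tool has moved down about 17.5 mm since.
- **Holding force:** 7.6 N plus the punch's weight is about 9.1 N. That suggests roughly 17.2 mm, a little short of the other two but within the force noise.

**Slip:** the punch's step appears in the side view at rows 179–181, where it was predicted, so it has not slid in the grip. The measured finger opening is 15.6 mm.

**Not checked directly:** the shutter blade can't be seen clearly in the port from any camera. Half coverage is therefore inferred from the tool height and force. I saw no sign that the other tools or parts had moved, but I did not measure them again at the end.

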